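# Put the peeler away in the sliding-cover utensil box

### The arm

A 6-joint arm with a two-finger parallel gripper is mounted at the origin on a cart in front of the work surface, level with it; the furniture and walls round the work are solid. World frame = base frame: x ahead of the robot, y to its left, z up, the work surface at z = 0. Lengths are in m, angles in degrees, forces in N, time in s.
With the tool pointing down it reaches from about 0.3 to 0.95 m from the base axis. Payload 3.1 kg.
Tool frame: the origin (TCP) lies between the finger pads; the fingertips stand 25 mm ahead of it and the grasp point (between the pads) lies 6 mm ahead of it; z points along the fingers, y is the line along which they close (so a half turn about z gives the same grasp; the last joint's range is limited). The gripper opens to 85 mm and grips with 20 to 120 N. Pads are 22 mm wide; open, the fingers measure 114 mm over their backs; the gripper's body (76 mm by 85 mm) begins 54 mm behind the grasp point. The pads swing forward as they close: fully open they stand 13 mm farther back than shut.
Start: joints at [62.699, 17.653, 93.61, -0, 68.738, -3.994], TCP at [0.247, 0.574, 0.256] pointing down, gripper open.
Joint ranges: [-175.34, 175.34], [-45.06, 112.39], [2.9, 150.54], [-68.45, 248.45], [3.09, 151.38], [-168.51, 168.51]. Speed limits (degrees/s): [159.86, 159.86, 180, 180, 180, 180].

### API

Orientations are given as [roll, pitch, yaw] about the fixed x, y, z axes, in that order (R = Rz(yaw) Ry(pitch) Rx(roll)).
In Python, from workcell import manip, imaging, workorder gives the robot as it stands.
- The arm moves only by the tool carry_out, never from a script. Its arguments are lists of equal length, an entry for each row: "xyz": the shift along the world's x, y, z in m, a list of three; "angular": the turn, a rotation vector about the world's x, y, z in degrees, a list of three. A call has 1 to 20 rows; each row shifts and turns the commanded pose from where the row before left it; what a row does not reach is not made up. A row lasts 1/8 s, in which the tool goes at most 62.5 mm and 10.7 degrees, less where a joint would pass 70% of its speed; a pose out of reach is approached as far as the arm can. A call is refused whole if a number of a shift passes 0.0625 or a number of a turn 10.7, either way. A call with a gripper value outside its range is refused whole. "claw" is the opening, from 0 (shut) to 1 (fully open), set as the call begins (left out, the last holds). The fingers move at their own pace and stop on an object; "newtons" is the grip in N (left out, the last holds). Time passes only in rows, so rows that do not move let the fingers close. It gives the time, the measured TCP pose, the force, the opening and the grip force at its end, in the units of the state.
- manip.observe(): the state, without advancing time (a new reading comes with each control period).
- imaging.snapshot(name): name is "scene" or "side" or "wrist"; returns the picture (480x640x3 uint8, red, green, blue); there is no depth.
- imaging.calibration(name): a dict with "camera_matrix" (3x3 intrinsics, pixels), "R" (3x3) and "t" (3): a world point X has camera coordinates R X + t; the wrist camera has in their place "hand_eye" (4x4, takes a point from camera to tool coordinates, whose origin is the TCP and whose axes are the flange's). Camera axes: x right, y down, z forward; pixel columns grow to the right and rows downward; lengths in m; the calibration is good to about 2 mm. A picture is of the moment at which its call begins: read the wrist's pose just before it. calibration takes no time and is no camera call.
- workorder.hand_in(): hands the job in; it is judged then, once.
The state is a dict: "time": time; "joint_positions": joint angles; "joint_vel": joint speeds; "joint_torque": joint torques, N m; "eef_pos": TCP position; "ee_rot": TCP orientation; "ft_force": force on the tool from outside, world axes, zero at the start; "wrist_torque": the same for the moment, N m; "gripper_width": opening from 0.0 (shut) to 1.0 (fully open); "grasp_force": force on a finger pad.
Only numpy, scipy, OpenCV 4.12 (cv2) and the standard library are available. Lean on these libraries where they do the work, as an engineer would, in place of code of your own. Each camera call takes 0.05 s, during which the arm holds its last target. There are 200 camera calls.

### The job

Put the vegetable peeler away in the wooden utensil box, beside the teaspoon: first lift aside whichever thing stands in the way of the sliding cover and set it upright on the table, then slide the cover back as far as it goes, lay the peeler flat in the wide empty bay (one end has to be tucked in under the cover, then the other end lowered) and slide the cover fully shut. Do not run the cover into anything, do not knock over the mill, shaker or tin, and leave the opener, the tub, the mug and the garlic where they are.

Things in the scene. Friction and masses are not known exactly. Their poses are not given: they have to be found in the camera images.
- utensil_box: Pale wooden box fixed to the table, 150 (x) x 198 (y) x 63 mm high; origin at the centre of its underside. Floor 6 mm thick. Side walls (x = +-66 to +-75 mm) and tall end wall (y = 91 to 99 mm) are 63 mm high and grooved for the cover. The low end wall (y = -99 to -91 mm) is 49 mm high; the cover runs out over it.
- bay_floor (a point): Centre of the floor of the wide empty bay (box frame x = -20.5, y = 0, z = 6 mm); axes as the box's. The bay is 182 mm long (y) and 91 mm wide (x), 45 mm from floor to cover. A 5 mm divider (box x = 25 to 30 mm, top at z = 47 mm) parts it from the narrow bay (box x = 30 to 66 mm) with the teaspoon.
- cover: Flat wooden cover, 140.5 (x) x 194 (y) x 6 mm, captive in the box's grooves; origin at the centre of its underside (51.5 mm above the table), axes as the box's. On its middle stands a grip bar, 64 mm long (x), 14 mm thick along the slide (y), rising 26 mm from the cover's underside.
- cover_grip (a point): Centre of the cover's grip bar, 67.5 mm above the table; moves with the cover.
- cover_slide (a joint): How far the cover is slid back along the box's -y, m: 0 shut, 0.15 fully back; about 1.5 N friction, stays where left. Fully back it still covers the last 35 mm of the inside at the low (-y) end, leaving 147 mm open, and sticks out 149 mm beyond the low end wall, 51 to 58 mm above the table: nothing tall may stand there.
- peeler: Vegetable peeler with a dark handle, 170 mm long, 80 g, lying on the table; origin at mid-length on its underside; x along its length. Handle x = -85 to 20 mm, 24 mm wide, 17 mm high; narrow metal blade end x = 15 to 85 mm, 14 mm wide, 6 mm high. Balances at about x = -22 mm. May lie in the box either way round.
- teaspoon: Teaspoon, 132 x 26 x 9 mm, lying in the narrow bay under the cover; origin at the middle of its underside. Stays there.
- pepper_mill: Tall wooden pepper mill, standing; 58 mm in diameter, 170 mm high, head 49 mm in diameter from 123 to 158 mm up, small knob above; origin at the centre of its foot, z up. About 180 g. Either it, the shaker or the tin stands in the way of the cover.
- shaker: Small glass shaker with metal top, standing; 44 mm in diameter up to 70 mm, top 34 mm in diameter, 90 mm high; origin at the centre of its foot, z up. About 100 g.
- tin: Food tin, standing; 57 mm in diameter, 72 mm high; origin at the centre of its foot, z up. About 180 g.
- garlic: Garlic bulb near the low end of the box, 60 mm across, 59 mm high; origin under its middle. Leave alone.
- opener: Bottle opener with a handle and a wide flat metal head, 174 x 41 x 20 mm, lying on the table (not the peeler); origin at its middle, underside; x along its length. Leave alone.
- tub: Small yoghurt tub, standing; 72 mm across, 71 mm high; origin under its middle. Leave alone.
- mug: Mug, 79 mm across, 114 mm with the handle, 96 mm high; origin under its middle. Leave alone.
- moka_pot: Moka pot at the back, fixed, 92 x 146 x 164 mm high; origin under its middle. To its left at the back stands a fixed lidded pan (165 x 226 x 120 mm high).
- canister: Round canister at the back, fixed, 77 mm across, 100 mm high; origin under its middle.
- biscuit_canister: Larger squarish canister at the back, fixed, 92 mm across, 120 mm high; origin under its middle.
- coffee_jar: Glass jar at the back right, fixed, 99 x 90 x 142 mm high; origin under its middle. More fixed things stand at the far right (y below -0.45); the rest of the white table top (x 0.2 to 0.8, y -0.45 to 0.5) holds only what is listed here.
There are look-alikes about, which are no part of the job. Leave any purple or yellow look-alike of the shaker alone.

How it is judged:
By the outcome, as a careful person would: the job done as asked, in the order asked, and still so for the second after the job is handed in, with the robot touching nothing.
It also fails if it takes over 72 s, if anything falls off the work surface, if the arm or the gripper's body presses on something with over 40 N, if the wrist force passes 120 N, or if a joint passes its speed limit or range.

## Working session

There is one attempt and no reset: what is moved stays moved. The work goes in short steps, Python scripts to look and compute and a tool call to move; the robot and the scene stay as the last step left them, time stands still between calls to the robot, and variables do not carry over. Pictures are saved under pics/ and viewed, at most 10 in all, crops included, and the job is handed in when it is done.

Besides the shell and the picture viewer there is one more tool, called after "Emit:" in YAML: its name, and indented under it one key for each argument. carry_out: Moves the arm, as the interface text tells. Its arguments: {"type":"object","properties":{"xyz":{"type":"array","items":{"type":"array","items":{"type":"number"}}},"angular":{"type":"array","items":{"type":"array","items":{"type":"number"}}},"claw":{"type":"number"},"newtons":{"type":"number"}},"required":["xyz","angular"]}

```bash
mkdir -p pics; python3 - <<'E'
from workcell import manip, imaging
import cv2,numpy as np
print(manip.observe())
for n in("scene","side"):
    cv2.imwrite(f"pics/{n}0.png",imaging.snapshot(n)[:,:,::-1]); print(n,imaging.calibration(n))
print(imaging.calibration("wrist"))
E
```

```text
{'time': 0.0, 'joint_positions': array([ 6.27002786e+01,  1.77055344e+01,  9.36900039e+01,  9.69200912e-05,
        6.87384314e+01, -3.99457252e+00]), 'joint_vel': array([ 0.05623156, -0.11714492, -0.00418355,  0.12648451,  0.07119015,
       -0.0058767 ]), 'joint_torque': array([-8.29678811e-04, -4.15266681e+01, -2.76658201e+01, -1.75039240e-04,
        1.04276882e-02,  1.58006651e-05]), 'eef_pos': array([0.24694671, 0.57330174, 0.25503181]), 'ee_rot': array([-1.79866362e+02, -9.42261116e-03,  1.56694805e+02]), 'ft_force': array([0.11750261, 0.39734067, 0.1592417 ]), 'wrist_torque': array([ 0.01735643, -0.01477661, -0.00129258]), 'grasp_force': 0.0, 'gripper_width': 1.0024214308145756}
scene {'camera_matrix': array([[614.26905376,   0.        , 319.46973739],
       [  0.        , 614.26905376, 240.07802302],
       [  0.        ,   0.        ,   1.        ]]), 'R': array([[ 0.84393346, -0.53618045,  0.01693614],
       [-0.3676105 , -0.60102503, -0.70966994],
       [ 0.39069019,  0.59268831, -0.7043307 ]]), 't': array([-0.44007341,  0.28076715,  1.44589779])}
side {'camera_matrix'
[... 187 characters left out ...]
3990657, -0.00997715],
       [-0.08460451, -0.53897897, -0.83805951],
       [ 0.11187255,  0.83061894, -0.54548759]]), 't': array([-0.53665168,  0.13843512,  1.56167557])}
{'camera_matrix': array([[391.89903338,   0.        , 321.32326622],
       [  0.        , 391.89903338, 238.16290048],
       [  0.        ,   0.        ,   1.        ]]), 'hand_eye': array([[-6.87279363e-04, -9.54660664e-01, -2.97695390e-01,
         7.61123297e-02],
       [ 9.99999585e-01, -8.33961807e-04,  3.65714278e-04,
         7.73329556e-04],
       [-5.97399621e-04, -2.97695015e-01,  9.54660841e-01,
        -1.17662841e-01],
       [ 0.00000000e+00,  0.00000000e+00,  0.00000000e+00,
         1.00000000e+00]])}
```

View pics/scene0.png

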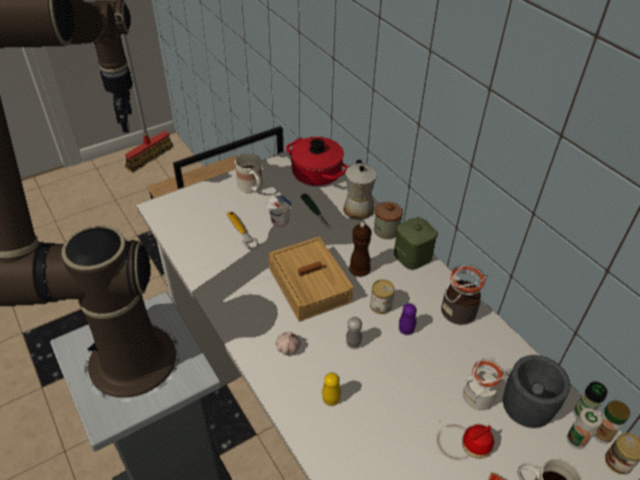

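View pics/side0.png

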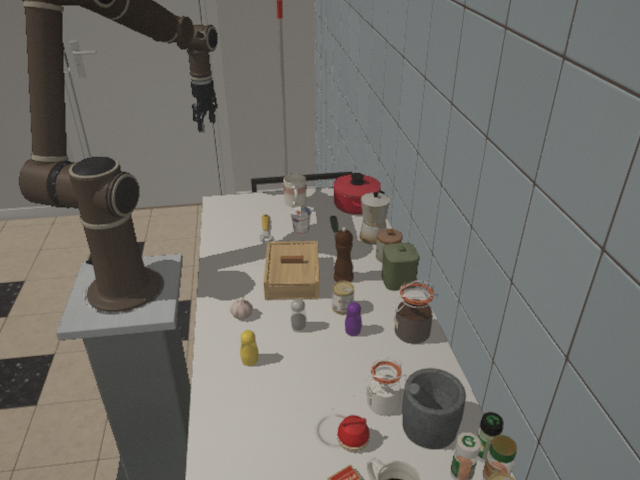

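The scene view shows the box at (311,277) and its grip at (313,267). 
- **Peeler candidates:** the dark-handled tool at (313,208) and the yellow-handled tool at (240,228), which has a wide metal head and so is the opener.
- **Blocker candidates:** grey shaker (354,332), tin (382,296) and mill (360,250). The purple (408,318) and yellow (332,388) shakers are look-alikes and stay put.

I choose the dark tool as the peeler and will check it in a close crop.

```bash
cat > h.py <<'E'
import numpy as np,cv2
from workcell import manip, imaging
from scipy.spatial.transform import Rotation as Ro
def cam(n,st=None):
    c=imaging.calibration(n);K=c["camera_matrix"]
    if n!="wrist": return K,c["R"],c["t"]
    T=np.eye(4);T[:3,:3]=Ro.from_euler("xyz",st["ee_rot"],degrees=True).as_matrix();T[:3,3]=st["eef_pos"]
    W=np.linalg.inv(T@c["hand_eye"]);return K,W[:3,:3],W[:3,3]
def ray(c,uv,z):
    K,R,t=c;uv=np.atleast_2d(np.array(uv,float));d=np.c_[uv,np.ones(len(uv))]@np.linalg.inv(K).T@R;o=-R.T@t
    return o+d*((z-o[2])/d[:,2])[:,None]
def proj(c,X):
    K,R,t=c;p=(np.atleast_2d(X)@R.T+t)@K.T;return p[:,:2]/p[:,2:]
E
python3 - <<'E'
from h import *
a=cv2.imread("pics/scene0.png");b=cv2.imread("pics/side0.png")
a=cv2.resize(a[180:360,260:420],None,fx=3.3,fy=3.3,interpolation=2);cv2.imwrite("pics/c0.png",a)
S=cam("scene");D=cam("side")
print("box top",ray(S,[(269,262),(317,239),(352,290),(303,316)],.063).round(3).tolist(), ray(D,[(266,243),(319,242),(319,283),(265,283)],.063).round(3).tolist())
print("peeler",ray(S,[(303,195),(329,227)],.008).round(3).tolist(),ray(D,[(332,216),(338,235)],.008).round(3).tolist())
for n,s,sz,d,dz in[("mill",(361,226),.17,(343,231),.17),("tin",(383,285),.072,(343,287),.072),("shak",(354,320),.09,(298,302),.09),("garlic",(288,343),.03,(241,310),.03),("grip",(313,267),.0775,(292,259),.0775),("purple",(409,306),.09,(353,305),.09)]:
    print(n,ray(S,s,sz).round(3).tolist(),ray(D,d,dz).round(3).tolist())
E
```

```text
box top [[0.4, 0.054, 0.063], [0.551, 0.061, 0.063], [0.529, -0.137, 0.063], [0.383, -0.143, 0.063]] [[0.412, 0.073, 0.063], [0.568, 0.054, 0.063], [0.538, -0.143, 0.063], [0.396, -0.121, 0.063]]
peeler [[0.646, 0.29, 0.008], [0.637, 0.131, 0.008]] [[0.647, 0.288, 0.008], [0.646, 0.167, 0.008]]
mill [[0.61, -0.048, 0.17]] [[0.616, -0.064, 0.17]]
tin [[0.599, -0.17, 0.072]] [[0.596, -0.18, 0.072]]
shak [[0.466, -0.233, 0.09]] [[0.47, -0.245, 0.09]]
garlic [[0.324, -0.171, 0.03]] [[0.327, -0.182, 0.03]]
grip [[0.48, -0.032, 0.077]] [[0.477, -0.041, 0.078]]
purple [[0.602, -0.268, 0.09]] [[0.602, -0.277, 0.09]]
```

View pics/c0.png

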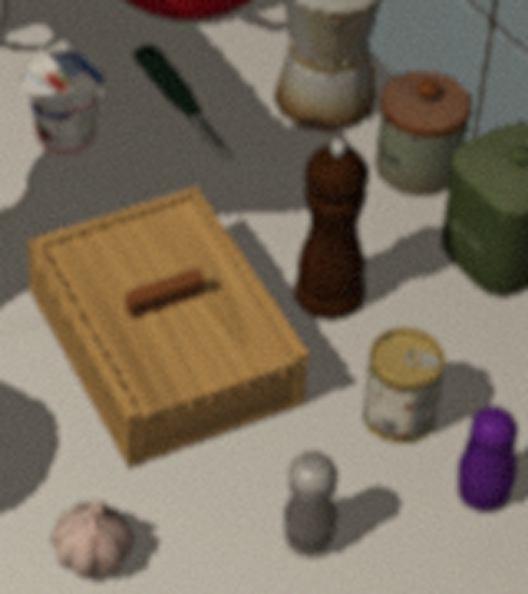

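The crop confirms the peeler: dark handle at about scene (313,206), narrow blade end at (329,227). The grey shaker at about (0.468,-0.239) stands behind the low end of the box, in the cover's path. Box yaw is about -5.5°. I'm moving above the shaker.

Emit:
carry_out:
  xyz:
    - [0.0137,-0.051,0]
    - [0.0137,-0.051,0]
    - [0.0137,-0.051,0]
    - [0.0137,-0.051,0]
    - [0.0137,-0.051,0]
    - [0.0137,-0.051,0]
    - [0.0137,-0.051,0]
    - [0.0137,-0.051,0]
    - [0.0137,-0.051,0]
    - [0.0137,-0.051,0]
    - [0.0137,-0.051,0]
    - [0.0137,-0.051,0]
    - [0.0137,-0.051,0]
    - [0.0137,-0.051,0]
    - [0.0137,-0.051,0]
    - [0.0137,-0.05,0]
    - [0,0,0]
    - [0,0,0]
  angular:
    - [0,0,1.1]
    - [0,0,1.1]
    - [0,0,1.1]
    - [0,0,1.1]
    - [0,0,1.1]
    - [0,0,1.1]
    - [0,0,1.1]
    - [0,0,1.1]
    - [0,0,1.1]
    - [0,0,1.1]
    - [0,0,1.1]
    - [0,0,1.1]
    - [0,0,1.1]
    - [0,0,1.1]
    - [0,0,1.1]
    - [0,0,1.1]
    - [0,0,0]
    - [0,0,0]

```text
time: 2.35
eef_pos: [0.4657, -0.2403, 0.2554]
ee_rot: [179.9, -0.1, 174.2]
ft_force: [-0.3, -0.2, 0.5]
gripper_width: 1.001
grasp_force: 0.0
```

```bash
python3 - <<'E'
from h import *
st=manip.observe();im=imaging.snapshot("wrist")[:,:,::-1];cv2.imwrite("pics/w1.png",im)
print(st["time"],st["eef_pos"],st["ee_rot"],st["joint_positions"])
c=cam("wrist",st)
print("shaker foot/top pred",proj(c,[[.467,-.239,0],[.467,-.239,.09]]))
print("yellow",ray(cam("scene"),(332,377),.09),ray(cam("side"),(248,334),.09))
E
```

```text
2.35 [ 0.46574986 -0.24033283  0.25544207] [ 1.79911379e+02 -1.13562083e-01  1.74249941e+02] [-3.20715578e+01  6.64043259e+00  1.07082604e+02  3.17282655e-02
  6.64180498e+01 -1.16334140e+02]
shaker foot/top pred [[321.46363568 199.76066368]
 [321.76682391 224.10016806]]
yellow [[ 0.33885648 -0.33464992  0.09      ]] [[ 0.34337741 -0.34157314  0.09      ]]
```

View pics/w1.png

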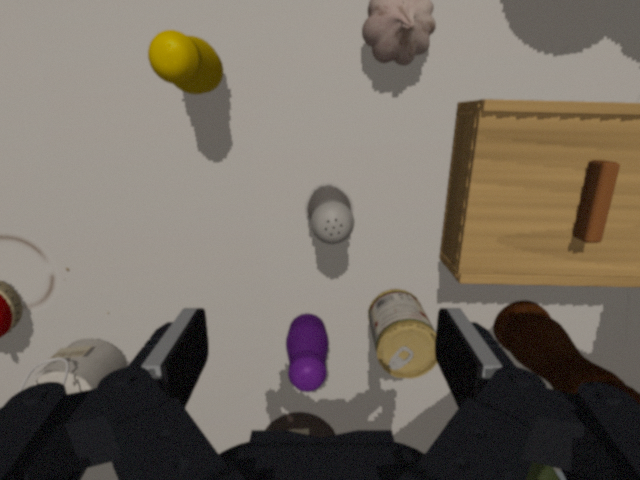

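Wrist view: shaker top at (332,221), grip bar from (602,165) to (588,240), box low end edge from about (480,103) to (461,281).

```bash
python3 - <<'E'
from h import *
st=manip.observe();c=cam("wrist",st)
print("shaker",ray(c,(332,221),.09), "foot edge")
print("box low corners",ray(c,[(483,102),(461,282)],.063),"edges",ray(c,[(485,101),(639,104),(465,282),(639,286)],.063))
print("grip ends",ray(c,[(603,165),(590,239)],.0775))
print("tin",ray(c,(406,349),.072),"purple",ray(c,(307,372),.09),"garlic",ray(c,(400,27),.03),"yellow",ray(c,(174,56),.09))
print("mugR etc",ray(c,(75,370),.08),"red ring",ray(c,(45,300),.0))
E
```

```text
shaker [[ 0.46549549 -0.23069045  0.09      ]] foot edge
box low corners [[ 0.39229467 -0.10958603  0.063     ]
 [ 0.53770734 -0.12522313  0.063     ]] edges [[ 0.39173157 -0.10811067  0.063     ]
 [ 0.40541884  0.00706425  0.063     ]
 [ 0.5380539  -0.12179935  0.063     ]
 [ 0.55696135  0.02780252  0.063     ]]
grip ends [[ 0.44605283 -0.02491101  0.0775    ]
 [ 0.50397931 -0.02865631  0.0775    ]]
tin [[ 0.59307426 -0.17632792  0.072     ]] purple [[ 0.59487922 -0.26387703  0.09      ]] garlic [[ 0.3298269 -0.1628001  0.03     ]] yellow [[ 0.34278527 -0.32429292  0.09      ]]
mugR etc [[ 0.57952626 -0.46644833  0.08      ]] red ring [[ 0.54423414 -0.53725344  0.        ]]
```

Emit:
carry_out:
  xyz:
    - [0,0.008,-0.045]
    - [0,0,-0.05]
    - [0,0,-0.05]
    - [0,0,-0.035]
    - [0,0,-0.014]
    - [0,0,0]
  angular:
    - [0,0,-0.8]
    - [0,0,0]
    - [0,0,0]
    - [0,0,0]
    - [0,0,0]
    - [0,0,0]

```text
time: 3.15
eef_pos: [0.4661, -0.232, 0.062]
ee_rot: [180.0, -0.1, 173.6]
ft_force: [-0.9, -0.5, 0.5]
gripper_width: 1.001
grasp_force: 0.0
```

Emit:
carry_out:
  xyz:
    - [0,0,0]
    - [0,0,0]
    - [0,0,0]
    - [0,0,0]
    - [0,0,0]
    - [0,0,0]
    - [0,0,0]
    - [0,0,0]
  angular:
    - [0,0,0]
    - [0,0,0]
    - [0,0,0]
    - [0,0,0]
    - [0,0,0]
    - [0,0,0]
    - [0,0,0]
    - [0,0,0]
  claw: 0
  newtons: 25

```text
time: 4.15
eef_pos: [0.4675, -0.2334, 0.0639]
ee_rot: [-180.0, 0.1, 173.5]
ft_force: [-1.5, 1.4, 4.4]
gripper_width: 0.439
grasp_force: 24.6
```

Emit:
carry_out:
  xyz:
    - [0,0,0.025]
    - [0,0,0.035]
    - [0,-0.037,0]
    - [0,-0.037,0]
    - [0,-0.037,0]
    - [0,-0.037,0]
    - [0,0,0]
    - [0,0,-0.03]
    - [0,0,-0.02]
    - [0,0,-0.007]
    - [0,0,0]
  angular:
    - [0,0,0]
    - [0,0,0]
    - [0,0,0]
    - [0,0,0]
    - [0,0,0]
    - [0,0,0]
    - [0,0,0]
    - [0,0,0]
    - [0,0,0]
    - [0,0,0]
    - [0,0,0]

```text
time: 5.52
eef_pos: [0.4667, -0.3805, 0.0652]
ee_rot: [180.0, -0.0, 173.5]
ft_force: [-0.1, 0.4, -0.7]
gripper_width: 0.44
grasp_force: 25.2
```

Emit:
carry_out:
  xyz:
    - [0,0,-0.0015]
    - [0,0,-0.001]
    - [0,0,0]
  angular:
    - [0,0,0]
    - [0,0,0]
    - [0,0,0]

```text
time: 5.9
eef_pos: [0.4671, -0.3812, 0.0639]
ee_rot: [-180.0, 0.1, 173.5]
ft_force: [-1.4, 1.3, 5.7]
gripper_width: 0.44
grasp_force: 26.1
```

Emit:
carry_out:
  xyz:
    - [0,0,0]
    - [0,0,0]
    - [0,0,0]
    - [0,0,0]
    - [0,0,0]
    - [0,0,0]
  angular:
    - [0,0,0]
    - [0,0,0]
    - [0,0,0]
    - [0,0,0]
    - [0,0,0]
    - [0,0,0]
  claw: 1

```text
time: 6.65
eef_pos: [0.4665, -0.381, 0.0627]
ee_rot: [180.0, -0.0, 173.5]
ft_force: [0.1, 0.2, 0.4]
gripper_width: 1.004
grasp_force: 0.0
```

Emit:
carry_out:
  xyz:
    - [0,0,0.05]
    - [0,0,0.055]
    - [0,0.01,0.05]
    - [0.002,0.05,0]
    - [0.002,0.05,0]
    - [0.002,0.06,0]
    - [0.002,0.06,0]
    - [0.002,0.06,0]
    - [0,0.06,0]
    - [0,0,0]
    - [0,0,0]
  angular:
    - [0,0,0]
    - [0,0,0]
    - [0,0,0]
    - [0,0,0]
    - [0,0,0]
    - [0,0,0]
    - [0,0,0]
    - [0,0,0]
    - [0,0,0]
    - [0,0,0]
    - [0,0,0]

```text
time: 8.02
eef_pos: [0.4766, -0.0311, 0.2179]
ee_rot: [-180.0, 0.0, 173.6]
ft_force: [0.2, 0.0, 0.0]
gripper_width: 0.994
grasp_force: 0.0
```

```bash
python3 - <<'E'
from h import *
st=manip.observe();im=imaging.snapshot("wrist")[:,:,::-1].copy();cv2.imwrite("pics/w2.png",im)
sc=imaging.snapshot("scene")[:,:,::-1];cv2.imwrite("pics/s2.png",sc)
print(st["time"],st["eef_pos"],st["ee_rot"])
cv2.imwrite("pics/v2.png",np.hstack([cv2.resize(im,(480,360)),cv2.resize(sc[200:440,260:473],(319,360))]))
E
```

```text
8.025 [ 0.47661548 -0.03105071  0.21793068] [-1.79961257e+02  2.81087295e-02  1.73566031e+02]
```

View pics/v2.png

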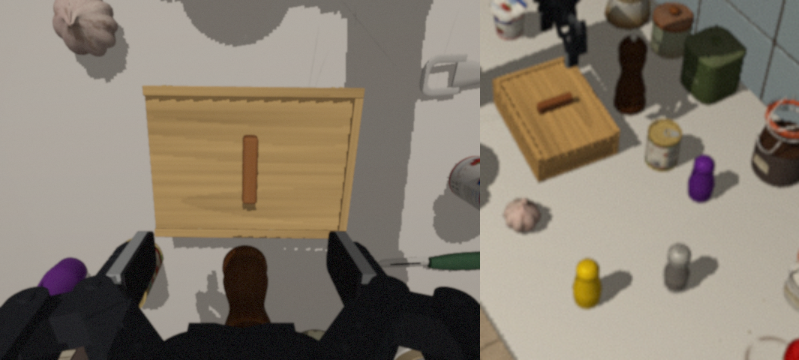

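Shaker stands upright at its new spot. The grip bar is at wrist full-scale (333,225), and the peeler shows at right, blade tip around (500,350).

```bash
python3 - <<'E'
from h import *
st=manip.observe();c=cam("wrist",st);im=cv2.imread("pics/w2.png")
h=cv2.cvtColor(im,cv2.COLOR_BGR2HSV)
print(im[225,333],h[225,333],h[225,300])
m=cv2.inRange(h,(4,120,60),(int(h[225,333][0])+4,255,170));m[:150]=0;m[300:]=0;m[:,:300]=0;m[:,370:]=0
cs,_=cv2.findContours(m,0,2);k=max(cs,key=cv2.contourArea);r=cv2.minAreaRect(k);b=cv2.boxPoints(r);print(r)
print("grip centre",ray(c,r[0],.0775),"corners",ray(c,b,.0775))
b=ray(c,[(192,117),(485,118),(463,317),(208,311)],.063);print("box",b,b.mean(0))
for i in range(4): d=b[(i+1)%4]-b[i];print(np.linalg.norm(d),np.degrees(np.arctan2(d[1],d[0])))
E
```

```text
[ 47  85 130] [ 14 163 130] [ 18 121 165]
((334.5, 221.5), (143.0, 69.0), 90.0)
grip centre [[ 0.47062987 -0.02161583  0.0775    ]] corners [[ 0.42069035 -0.03867638  0.0775    ]
 [ 0.42582166  0.00549039  0.0775    ]
 [ 0.52652276 -0.00252146  0.0775    ]
 [ 0.52077648 -0.05195145  0.0775    ]]
box [[ 0.39222486 -0.10801511  0.063     ]
 [ 0.4153244   0.08532976  0.063     ]
 [ 0.56238241  0.06956916  0.063     ]
 [ 0.53439185 -0.12626913  0.063     ]] [ 0.47608088 -0.01984633  0.063     ]
0.19471987351005057 83.18698175638666
0.14790015895610967 -6.117190712669716
0.1978284793706311 -98.13402070796897
0.1433340914941358 172.68334740171164
```

Emit:
carry_out:
  xyz:
    - [0,0.005,-0.04]
    - [-0.001,0.004,-0.045]
    - [0,0,-0.03]
    - [0,0,-0.014]
    - [0,0,-0.003]
    - [0,0,0]
  angular:
    - [0,0,-0.6]
    - [0,0,0]
    - [0,0,0]
    - [0,0,0]
    - [0,0,0]
    - [0,0,0]

```text
time: 8.88
eef_pos: [0.4765, -0.0226, 0.0866]
ee_rot: [-180.0, 0.1, 172.8]
ft_force: [0.7, -0.4, 0.2]
gripper_width: 0.998
grasp_force: 0.0
```

Emit:
carry_out:
  xyz:
    - [0,0,0]
    - [0,0,0]
    - [0,0,0]
    - [0,0,0]
    - [0,0,0]
    - [0,0,0]
    - [0,0,0]
    - [0,0,0]
  angular:
    - [0,0,0]
    - [0,0,0]
    - [0,0,0]
    - [0,0,0]
    - [0,0,0]
    - [0,0,0]
    - [0,0,0]
    - [0,0,0]
  claw: 0
  newtons: 30

```text
time: 9.88
eef_pos: [0.4756, -0.0228, 0.0862]
ee_rot: [-179.9, 0.0, 172.9]
ft_force: [-2.0, -5.6, 4.7]
gripper_width: 0.157
grasp_force: 34.5
```

Emit:
carry_out:
  xyz:
    - [-0.0018,-0.0149,0]
    - [-0.0018,-0.0149,0]
    - [-0.0018,-0.0149,0]
    - [-0.0018,-0.0149,0]
    - [-0.0018,-0.0149,0]
    - [-0.0018,-0.0149,0]
    - [-0.0018,-0.0149,0]
    - [-0.0018,-0.0149,0]
    - [-0.0018,-0.0149,0]
    - [0,0,0]
  angular:
    - [0,0,0]
    - [0,0,0]
    - [0,0,0]
    - [0,0,0]
    - [0,0,0]
    - [0,0,0]
    - [0,0,0]
    - [0,0,0]
    - [0,0,0]
    - [0,0,0]

```text
time: 11.12
eef_pos: [0.4589, -0.1571, 0.0862]
ee_rot: [180.0, -0.0, 172.8]
ft_force: [-3.4, -1.1, 6.9]
gripper_width: 0.158
grasp_force: 34.7
```

Emit:
carry_out:
  xyz:
    - [-0.0012,-0.0099,0]
    - [-0.0006,-0.005,0]
    - [-0.0003,-0.003,0]
    - [0,-0.003,0]
    - [0,0,0]
  angular:
    - [0,0,0]
    - [0,0,0]
    - [0,0,0]
    - [0,0,0]
    - [0,0,0]

```text
time: 11.75
eef_pos: [0.4571, -0.1722, 0.0862]
ee_rot: [179.4, -0.1, 172.7]
ft_force: [0.8, 17.9, 11.2]
gripper_width: 0.151
grasp_force: 35.4
```

Cover hit its stop after 150.5 mm of travel, slid along a line matching box yaw -7.06°. I'll release it and go over the peeler, turning the tool -86°.

Emit:
carry_out:
  xyz:
    - [0,0.004,0]
    - [0,0,0]
    - [0,0,0]
    - [0,0,0]
    - [0,0,0]
  angular:
    - [0,0,0]
    - [0,0,0]
    - [0,0,0]
    - [0,0,0]
    - [0,0,0]
  claw: 1

```text
time: 12.38
eef_pos: [0.4572, -0.1733, 0.0857]
ee_rot: [-180.0, 0.0, 172.9]
ft_force: [0.2, -0.0, 0.1]
gripper_width: 1.003
grasp_force: 0.0
```

Emit:
carry_out:
  xyz:
    - [0,0,0.05]
    - [0,0,0.06]
    - [0,0.01,0.054]
    - [0.016,0.03,0]
    - [0.016,0.03,0]
    - [0.016,0.03,0]
    - [0.016,0.03,0]
    - [0.016,0.03,0]
    - [0.016,0.03,0]
    - [0.016,0.03,0]
    - [0.016,0.03,0]
    - [0.016,0.03,0]
    - [0.016,0.03,0]
    - [0.016,0.03,0]
    - [0.012,0.03,0]
    - [0,0,0]
    - [0,0,0]
  angular:
    - [0,0,0]
    - [0,0,0]
    - [0,0,0]
    - [0,0,-7.2]
    - [0,0,-7.2]
    - [0,0,-7.2]
    - [0,0,-7.2]
    - [0,0,-7.2]
    - [0,0,-7.2]
    - [0,0,-7.2]
    - [0,0,-7.2]
    - [0,0,-7.2]
    - [0,0,-7.2]
    - [0,0,-7.2]
    - [0,0,-7.2]
    - [0,0,0]
    - [0,0,0]

```text
time: 14.5
eef_pos: [0.6448, 0.1964, 0.2492]
ee_rot: [-179.9, 0.1, 86.6]
ft_force: [-0.1, -0.6, -1.0]
gripper_width: 1.002
grasp_force: 0.0
```

```bash
python3 - <<'E'
from h import *
st=manip.observe();im=imaging.snapshot("wrist")[:,:,::-1].copy();cv2.imwrite("pics/w3.png",im)
print(st["time"],st["eef_pos"],st["ee_rot"])
E
```

```text
14.5 [0.64479548 0.19639341 0.24923843] [-1.79936158e+02  5.82705783e-02  8.65577419e+01]
```

View pics/w3.png

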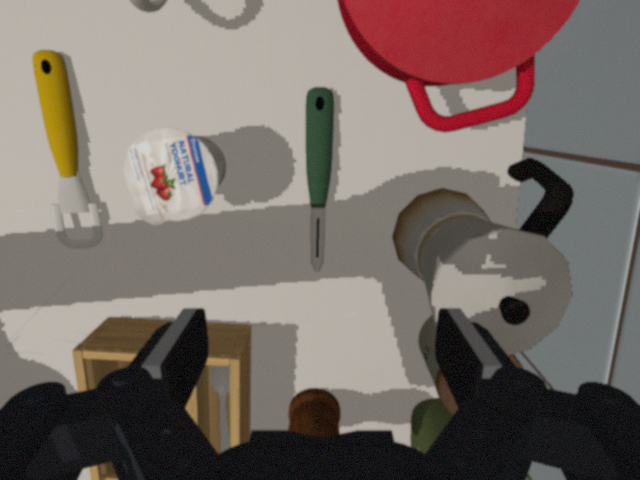

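The close view confirms the peeler: dark green handle from (320,88) to (317,207), slotted narrow blade tip at (317,270). The moka pot's edge is at (394,235), the pan handle at (415,100) and the tub at (172,175).

```bash
python3 - <<'E'
from h import *
st=manip.observe();c=cam("wrist",st);im=cv2.imread("pics/w3.png")
h=cv2.cvtColor(im,cv2.COLOR_BGR2HSV);m=cv2.inRange(h,(50,60,20),(95,255,160));m[300:]=0;m[:,:280]=0;m[:,360:]=0
k=max(cv2.findContours(m,0,2)[0],key=cv2.contourArea);r=cv2.minAreaRect(k);print(r)
pts=k[:,0].astype(float);hi=pts[pts[:,1].argmin()];lo=pts[pts[:,1].argmax()]
E=ray(c,[hi,(318,207),(317,271)],.008);print(E)
d=E[2]-E[0];print(np.linalg.norm(d),np.degrees(np.arctan2(d[1],d[0])),"hand",ray(c,r[0],.014))
d=E[1]-E[0];print(np.linalg.norm(d),np.degrees(np.arctan2(d[1],d[0])))
print("moka",ray(c,(394,235),0),"panhandle",ray(c,[(405,82),(425,125)],.09),"tub",ray(c,(217,170),.06))
E
```

```text
((319.5, 147.5), (117.0, 25.0), 90.0)
[[0.64457796 0.29510679 0.008     ]
 [0.64136696 0.19165066 0.008     ]
 [0.63624864 0.12737408 0.008     ]]
0.16793939675013123 -92.8428752038267 hand [[0.64625904 0.24634137 0.014     ]]
0.10350594985951256 -91.77773430147292
moka [[0.71359719 0.15733124 0.        ]] panhandle [[0.70586741 0.29062696 0.09      ]
 [0.7194707  0.26253189 0.09      ]] tub [[0.56599957 0.2376223  0.06      ]]
```

Emit:
carry_out:
  xyz:
    - [-0.001,0.018,-0.02]
    - [-0.001,0.018,-0.04]
    - [0,0,-0.05]
    - [0,0,-0.05]
    - [0,0,-0.04]
    - [0,0,-0.016]
    - [0,0,-0.005]
    - [0,0,0]
  angular:
    - [0,0,0.6]
    - [0,0,0]
    - [0,0,0]
    - [0,0,0]
    - [0,0,0]
    - [0,0,0]
    - [0,0,0]
    - [0,0,0]
  claw: 0.7

```text
time: 15.55
eef_pos: [0.6443, 0.2334, 0.03]
ee_rot: [179.9, -0.0, 87.1]
ft_force: [0.6, -1.3, 0.7]
gripper_width: 0.699
grasp_force: 0.0
```

Emit:
carry_out:
  xyz:
    - [0,0,0]
    - [0,0,0]
    - [0,0,0]
    - [0,0,0]
    - [0,0,0]
    - [0,0,0]
    - [0,0,0]
  angular:
    - [0,0,0]
    - [0,0,0]
    - [0,0,0]
    - [0,0,0]
    - [0,0,0]
    - [0,0,0]
    - [0,0,0]
  claw: 0
  newtons: 50

```text
time: 16.42
eef_pos: [0.6444, 0.2333, 0.0307]
ee_rot: [179.9, -0.0, 87.1]
ft_force: [-0.7, 0.2, 5.7]
gripper_width: 0.239
grasp_force: 48.9
```

Emit:
carry_out:
  xyz:
    - [0,0,0.04]
    - [0,0,0.055]
    - [0,0,0.055]
    - [-0.031,-0.037,0]
    - [-0.031,-0.037,0]
    - [-0.031,-0.037,0]
    - [-0.031,-0.037,0]
    - [-0.031,-0.037,0]
    - [-0.03,-0.036,0]
    - [0,0,0]
    - [0,0,0]
  angular:
    - [0,0,0]
    - [0,0,0]
    - [0,0,0]
    - [0,0,-2.1]
    - [0,0,-2.1]
    - [7.44,-0.92,0]
    - [7.44,-0.92,0]
    - [7.44,-0.92,0]
    - [7.44,-0.92,0]
    - [0,0,0]
    - [0,0,0]

```text
time: 17.8
eef_pos: [0.4585, 0.0115, 0.1789]
ee_rot: [-180.0, -30.0, 82.8]
ft_force: [-0.4, 0.5, -0.6]
gripper_width: 0.238
grasp_force: 49.0
```

```bash
python3 - <<'E'
from h import *
st=manip.observe();w=imaging.snapshot("wrist")[:,:,::-1];s=imaging.snapshot("scene")[:,:,::-1];d=imaging.snapshot("side")[:,:,::-1]
print(st["time"],st["eef_pos"],st["ee_rot"],st["grasp_force"])
for n,i in(("w4",w),("s4",s),("d4",d)):cv2.imwrite(f"pics/{n}.png",i)
R=Ro.from_euler("xyz",st["ee_rot"],degrees=True).as_matrix()
ex=np.array([.9924,-.1229,0]);ey=np.array([.1229,.9924,0]);C=np.array([.4757,-.022,0])
q=st["eef_pos"]-C;print("box TCP",q@ex,q@ey,q[2]);u=R[:,0];print("u box",u@ex,u@ey,u[2])
tip=st["eef_pos"]-.107*R[:,0]+.0307*R[:,2];q=tip-C;print("tip",q@ex,q@ey,q[2])
for n in("scene","side"):print(n,"tip pix",proj(cam(n),tip))
print("wrist tip",proj(cam("wrist",st),tip))
z=np.hstack([cv2.resize(w,(400,300)),cv2.resize(s[190:340,220:420],(400,300))]);z2=np.hstack([cv2.resize(d[190:340,200:400],(400,300)),np.zeros((300,400,3),np.uint8)])
cv2.imwrite("pics/v4.png",np.vstack([z,z2]))
E
```

```text
17.8 [0.45852356 0.01150306 0.17886893] [-179.98912563  -29.95555347   82.78379537] 49.041572545829695
box TCP -0.021163421540197864 0.031137455384136484 0.17886892939087373
u box 0.002367579303624221 0.8663933890438216 0.4993280405567647
tip -0.02138068967959635 -0.04623759794538147 0.09884195005220799
scene tip pix [[309.46063322 274.53282133]]
side tip pix [[282.31601017 258.48022753]]
wrist tip [[321.01781969 501.15381207]]
```

View pics/v4.png

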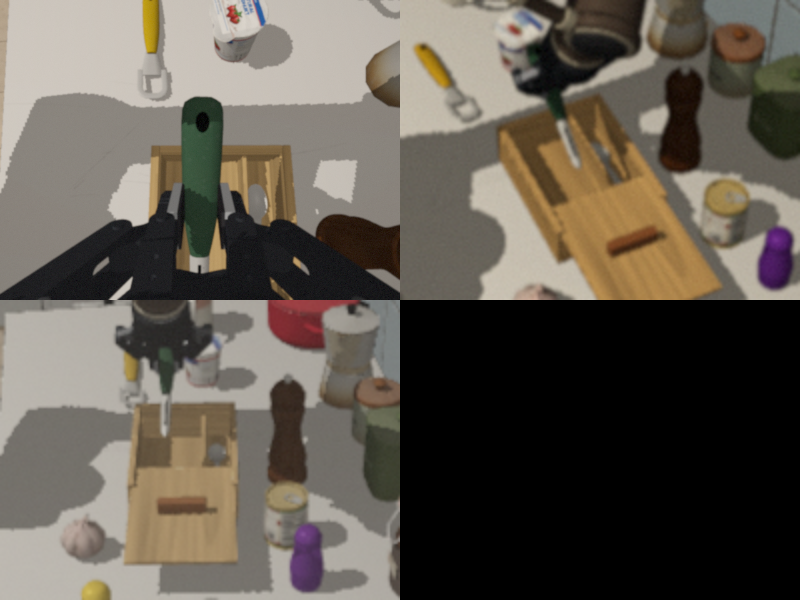

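The peeler hangs tilted over the wide bay. Its tip is seen at scene (307,272) and side (283,256), within 2 px of prediction. Lowering it, then tucking the blade under the cover.

Emit:
carry_out:
  xyz:
    - [0,0,-0.03]
    - [0,0,-0.03]
    - [0,0,-0.015]
    - [0,0,-0.006]
    - [0,0,0]
    - [-0.0012,-0.0097,0]
    - [-0.0012,-0.0097,0]
    - [-0.0012,-0.0097,0]
    - [-0.001,-0.0086,0]
    - [0,0,0]
  angular:
    - [0,0,0]
    - [0,0,0]
    - [0,0,0]
    - [0,0,0]
    - [0,0,0]
    - [0,0,0]
    - [0,0,0]
    - [0,0,0]
    - [0,0,0]
    - [0,0,0]

```text
time: 19.2
eef_pos: [0.4538, -0.0266, 0.0979]
ee_rot: [-180.0, -30.0, 82.8]
ft_force: [-0.0, 0.5, -0.8]
gripper_width: 0.239
grasp_force: 49.1
```

Emit:
carry_out:
  xyz:
    - [0.0008,0.0066,-0.0071]
    - [0.0008,0.006,-0.0076]
    - [0.0007,0.0053,-0.0081]
    - [0.0006,0.0046,-0.0085]
    - [0.0005,0.0038,-0.0089]
    - [0.0004,0.0031,-0.0092]
    - [0,0,0]
  angular:
    - [-4.96,0.61,0]
    - [-4.96,0.61,0]
    - [-4.96,0.61,0]
    - [-4.96,0.61,0]
    - [-4.96,0.61,0]
    - [-4.96,0.61,0]
    - [0,0,0]

```text
time: 20.08
eef_pos: [0.4565, 0.0051, 0.0478]
ee_rot: [-179.9, -0.0, 83.1]
ft_force: [0.9, 0.3, -0.4]
gripper_width: 0.239
grasp_force: 49.0
```

Emit:
carry_out:
  xyz:
    - [0,0,-0.006]
    - [0,0,-0.003]
    - [0,0,0]
  angular:
    - [0,0,0]
    - [0,0,0]
    - [0,0,0]

```text
time: 20.45
eef_pos: [0.4571, 0.0031, 0.0391]
ee_rot: [-180.0, -0.0, 82.8]
ft_force: [-0.5, 0.7, -1.6]
gripper_width: 0.236
grasp_force: 49.0
```

Emit:
carry_out:
  xyz:
    - [0,0,-0.0015]
    - [0,0,-0.001]
    - [0,0,0]
  angular:
    - [0,0,0]
    - [0,0,0]
    - [0,0,0]

```text
time: 20.82
eef_pos: [0.4574, 0.0036, 0.0368]
ee_rot: [180.0, -0.0, 82.9]
ft_force: [0.3, -0.4, 0.0]
gripper_width: 0.238
grasp_force: 49.0
```

Emit:
carry_out:
  xyz:
    - [0,0,0]
    - [0,0,0]
    - [0,0,0]
    - [0,0,0]
  angular:
    - [0,0,0]
    - [0,0,0]
    - [0,0,0]
    - [0,0,0]
  claw: 0.48

```text
time: 21.32
eef_pos: [0.4646, 0.003, 0.0397]
ee_rot: [179.1, -0.0, 82.9]
ft_force: [7.2, -0.6, 3.5]
gripper_width: 0.479
grasp_force: 0.0
```

Emit:
carry_out:
  xyz:
    - [0,0,0.02]
    - [0,0,0.04]
    - [0,0,0.05]
    - [0,0,0.05]
    - [0,0,0]
    - [0,0,0]
  angular:
    - [0,0,0]
    - [0,0,0]
    - [0,0,0]
    - [0,0,0]
    - [0,0,0]
    - [0,0,0]

```text
time: 22.08
eef_pos: [0.457, 0.0038, 0.1967]
ee_rot: [180.0, -0.0, 82.9]
ft_force: [-0.2, 0.5, -0.6]
gripper_width: 0.476
grasp_force: 0.0
```

```bash
python3 - <<'E'
from h import *
st=manip.observe();w=imaging.snapshot("wrist")[:,:,::-1];s=imaging.snapshot("scene")[:,:,::-1]
print(st["time"],st["eef_pos"],st["ee_rot"])
cv2.imwrite("pics/v5.png",np.hstack([cv2.resize(w,(400,300)),cv2.resize(s[190:340,220:420],(400,300))]))
E
```

```text
22.075 [0.45700974 0.00377154 0.19670956] [ 1.79992132e+02 -1.79138492e-03  8.29050751e+01]
```

View pics/v5.png

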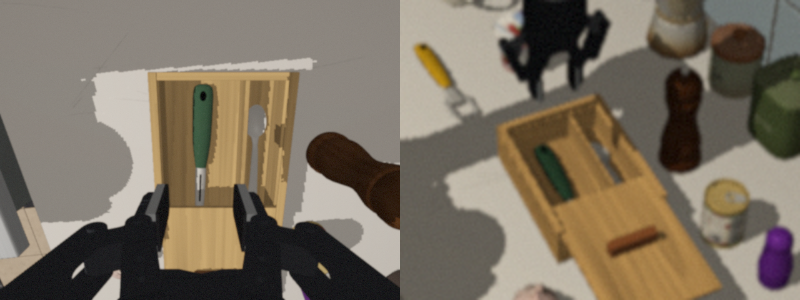

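Peeler lies flat in the wide bay with its blade under the cover, and the teaspoon is undisturbed. Now returning to the grip bar.

Emit:
carry_out:
  xyz:
    - [0,-0.0196,0]
    - [0,-0.0196,0]
    - [0,-0.0196,0]
    - [0,-0.0196,0]
    - [0,-0.0196,0]
    - [0,-0.0196,0]
    - [0,-0.0196,0]
    - [0,-0.0196,0]
    - [0,-0.0196,0]
    - [0,0,-0.03]
    - [0,0,-0.04]
    - [0,0,-0.03]
    - [0,0,-0.009]
    - [0,0,0]
  angular:
    - [0,0,10]
    - [0,0,10]
    - [0,0,10]
    - [0,0,10]
    - [0,0,10]
    - [0,0,10]
    - [0,0,10]
    - [0,0,10]
    - [0,0,10]
    - [0,0,0]
    - [0,0,0]
    - [0,0,0]
    - [0,0,0]
    - [0,0,0]
  claw: 1

```text
time: 23.92
eef_pos: [0.4565, -0.1723, 0.0868]
ee_rot: [179.9, -0.2, 172.9]
ft_force: [0.0, -0.8, 1.0]
gripper_width: 1.001
grasp_force: 0.0
```

Emit:
carry_out:
  xyz:
    - [0,0,0]
    - [0,0,0]
    - [0,0,0]
    - [0,0,0]
    - [0,0,0]
    - [0,0,0]
    - [0,0,0]
    - [0,0,0]
  angular:
    - [0,0,0]
    - [0,0,0]
    - [0,0,0]
    - [0,0,0]
    - [0,0,0]
    - [0,0,0]
    - [0,0,0]
    - [0,0,0]
  claw: 0
  newtons: 30

```text
time: 24.92
eef_pos: [0.4579, -0.172, 0.0886]
ee_rot: [179.9, 0.0, 172.9]
ft_force: [-0.4, 4.6, 5.5]
gripper_width: 0.157
grasp_force: 33.6
```

Gripped. Sliding shut, 150 mm along box +y, in two stages.

Emit:
carry_out:
  xyz:
    - [0.0018,0.0149,0]
    - [0.0018,0.0149,0]
    - [0.0018,0.0149,0]
    - [0.0018,0.0149,0]
    - [0.0018,0.0149,0]
    - [0.0018,0.0149,0]
    - [0.0018,0.0149,0]
    - [0.0018,0.0149,0]
    - [0.0018,0.0149,0]
    - [0,0,0]
  angular:
    - [0,0,0]
    - [0,0,0]
    - [0,0,0]
    - [0,0,0]
    - [0,0,0]
    - [0,0,0]
    - [0,0,0]
    - [0,0,0]
    - [0,0,0]
    - [0,0,0]

```text
time: 26.18
eef_pos: [0.4746, -0.0375, 0.0886]
ee_rot: [180.0, 0.1, 172.9]
ft_force: [-0.8, 1.9, 5.8]
gripper_width: 0.151
grasp_force: 33.6
```

Emit:
carry_out:
  xyz:
    - [0.0012,0.0099,0]
    - [0.0006,0.005,0]
    - [0.0003,0.003,0]
    - [0,0.003,0]
    - [0,0,0]
  angular:
    - [0,0,0]
    - [0,0,0]
    - [0,0,0]
    - [0,0,0]
    - [0,0,0]

```text
time: 26.8
eef_pos: [0.4764, -0.0225, 0.0886]
ee_rot: [-179.4, 0.1, 173.2]
ft_force: [-2.5, -18.5, 4.5]
gripper_width: 0.15
grasp_force: 33.5
```

Hard stop reached at the shut position (y -0.0225, against -0.0228 before opening). Releasing, lifting and checking.

Emit:
carry_out:
  xyz:
    - [0,-0.0045,0]
    - [0,0,0]
    - [0,0,0]
    - [0,0,0]
    - [0,0,0]
    - [0,0,0]
  angular:
    - [0,0,0]
    - [0,0,0]
    - [0,0,0]
    - [0,0,0]
    - [0,0,0]
    - [0,0,0]
  claw: 1

```text
time: 27.55
eef_pos: [0.4757, -0.022, 0.0879]
ee_rot: [180.0, -0.0, 172.9]
ft_force: [0.0, -0.3, -0.5]
gripper_width: 1.002
grasp_force: 0.0
```

Emit:
carry_out:
  xyz:
    - [0,0,0.04]
    - [0,0,0.06]
    - [0,0,0.06]
    - [-0.02,0,0.04]
    - [-0.02,0,0]
    - [0,0,0]
    - [0,0,0]
  angular:
    - [0,0,0]
    - [0,0,0]
    - [0,0,0]
    - [0,0,0]
    - [0,0,0]
    - [0,0,0]
    - [0,0,0]

```text
time: 28.42
eef_pos: [0.4359, -0.0222, 0.2874]
ee_rot: [180.0, -0.0, 172.9]
ft_force: [0.6, 0.3, 0.6]
gripper_width: 0.998
grasp_force: 0.0
```

```bash
python3 - <<'E'
from h import *
st=manip.observe();w=imaging.snapshot("wrist")[:,:,::-1];s=imaging.snapshot("side")[:,:,::-1]
print(st["time"],st["eef_pos"],st["ft_force"])
cv2.imwrite("pics/v6.png",np.hstack([cv2.resize(w,(400,300)),cv2.resize(s[170:380,180:460],(400,300))]))
E
```

```text
28.425 [ 0.43585034 -0.02217145  0.28735066] [0.64191498 0.28040154 0.6020158 ]
```

View pics/v6.png

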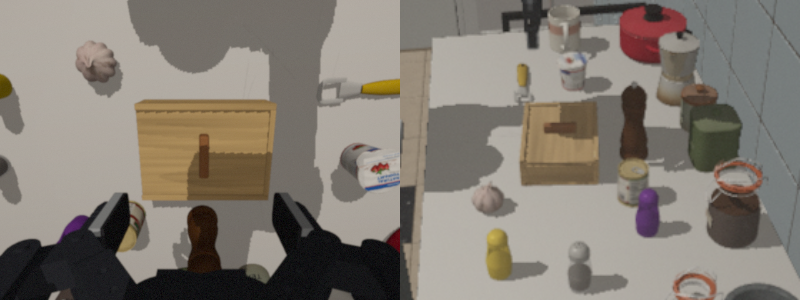

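The cover is fully shut, everything stands upright, and the shaker is set aside at v6 (580,265).

```bash
python3 -c "
from workcell import workorder
print(workorder.hand_in())"
```

```text
the job is handed in; nothing more can be done
None
```

The job is handed in at about 28 s: I set the grey shaker upright out of the cover's path, laid the peeler flat in the wide bay and slid the cover fully shut; the last pictures showed everything else in place and standing.

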